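# Unlatch the backing of a fan-shaped picture frame with one sweep of the fingertips

## Robot

A 6-joint arm with a two-finger parallel gripper is mounted at the origin on the work surface. World frame = base frame: x ahead of the robot, y to its left, z up, the work surface at z = 0. Lengths are in m, angles in rad, forces in N, time in s.
With the tool pointing down it reaches from about 0.25 to 0.775 m from the base axis. Payload 4 kg.
Tool frame: the origin (TCP) lies midway between the tips of the shut fingers; the grasp point (between the pads) lies 19 mm behind it (robot.tcp_to_grasp is the distance from the TCP to the grasp point, in m); z points along the fingers, x is the direction in which the jaws open and shut, and the axes are right-handed (so a half turn about z gives the same grasp; the last joint's range is limited). The gripper opens to 94 mm and grips with 3 to 60 N. Pads are 16 mm wide; open, the fingers measure 119 mm over their backs; the gripper's body (75 mm by 177 mm) begins 78 mm behind the grasp point.
Start: joints at [-1.257, 0.087, 1.371, -0, 1.684, -0.103], TCP at [0.223, -0.503, 0.17] pointing down, gripper open.
Joint ranges: [-3.1, 3.1], [-0.76, 2.03], [0.27, 2.55], [-1.08, 4.22], [0.17, 2.65], [-2.57, 2.57]. Speed limits (rad/s): [2.79, 2.79, 3.14, 3.14, 3.14, 3.14].

## Interface

Orientations are given as [roll, pitch, yaw] about the fixed x, y, z axes, in that order (R = Rz(yaw) Ry(pitch) Rx(roll)).
In Python, from bench import get_obs, vision, robot gives the robot as it stands.
- The arm moves only by the tool servo_tool, never from a script. Its argument "targets" is text: rows parted by semicolons, each of 7 numbers parted by spaces: the opening, from 0 (shut) to 1 (fully open), then the shift along the tool's x, y, z as a fraction of full scale, then the turn, a rotation vector about the tool's x, y, z as a fraction of full scale. A call has 1 to 12 rows; each row is the pose to reach, as a shift and turn from the pose commanded when the call began, along the tool's axes at that moment, turning the shorter way round; what a row does not reach only later rows make up. Full scale, the value 1, is 0.25 m for a shift and pi rad for a turn. A row lasts 1/12 s, in which the tool goes at most 41.7 mm and 7.16 degrees, less where a joint would pass 70% of its speed; a pose out of reach is approached as far as the arm can. A call with a number of a shift or a turn outside -1 to 1 is refused whole. A call with a gripper value outside its range is refused whole. The fingers move at their own pace and stop on an object; the grip force is fixed at half the most. Time passes only in rows, so rows that repeat a pose let the fingers close. It gives the time, the measured TCP pose, the force and the opening at its end, in the units of the state.
- get_obs(): the state, without advancing time (a new reading comes with each control period).
- vision.snapshot(name): name is "side" or "top" or "wrist"; returns a dict with "image" (420x560x3 uint8, red, green, blue), "mtx" (3x3 intrinsics, pixels), "world_from_camera" (4x4, takes a point from camera to world coordinates); the wrist camera has in their place "T_tool_cam" (4x4, takes a point from camera to tool coordinates, whose origin is the TCP and whose axes are the tool frame's). Camera axes: x right, y down, z forward; pixel columns grow to the right and rows downward; lengths in m; the calibration is good to about 2 mm. A picture is of the moment at which its call begins: read the wrist's pose just before it. There is no depth.
- robot.close_job(): hands the job in, once; it reports no verdict.
The state is a dict: "time": time; "joint_positions": joint angles; "qvel": joint speeds; "joint_torque": joint torques, N m; "tool_pos": TCP position; "ee_rot": TCP orientation; "wrist_force": force on the tool from outside, world axes, zero at the start; "wrist_torque": the same for the moment, N m; "width": finger opening in m.
Only numpy, scipy, OpenCV 4.12 (cv2) and the standard library are available. Lean on these libraries where they do the work, as an engineer would, in place of code of your own. Each camera call takes 0.05 s, during which the arm holds its last target.

## Task

Free the backing board of the fan-shaped picture frame: starting at the end with the hanging ring, run your fingertips along the long curved rail, just above the inner margin of its wood, so that they brush the four wing buttons round one after another, until every button lies along the rail clear of the board. Be gentle: do not touch the board, do not shift or lift the frame, and leave the dish, bowl, jar and paperweight alone. Then come away.

Things in the scene. Friction and masses are not known exactly. Their poses are not given: they have to be found in the camera images.
- frame: fan-shaped dark wooden picture frame, face down, loose, about 1.5 kg (slides if pushed hard), rails 22 mm high. Origin on the table, z up. Arc centre O at frame (-190, 0) mm; angles about O from frame +x, positive to +y. Long curved rail: radius 234 (inside edge) to 279 mm, -46 to +46 deg, on the side far from the robot (yaw within 0.4 rad). Short rail: radius 75 to 110. Side rails at +-44 deg
- board: light brown fibreboard backing board let into the frame and fixed to it; same origin and axes as the frame; its upper face is 12 mm above the table, 10 mm below the rails' top. Fingertips that pass too near the buttons' pivots (outer side under about 5 mm from the screws' line) jam on the fins and drag the frame; too far inside, they leave the buttons over the board
- ring (a point): centre of the brass hanging plate with its ring, on the frame's left (+y) side rail, 24 mm above the table. The sweep begins at this end
- wing1 (a joint): angle (rad) of steel wing button 1 of 4 from the ring end; upright pivot screw on the long rail, radius 263 mm, +28.5 deg. 0: points at O, over the board; positive: counter-clockwise from above, tip swings away from the ring end; 1.57: along the rail. Range -0.45 to 1.6. Stays where left; 0.5 to 4 N on its fin turns it
- wing1_tip (a point): upper outer end of button 1's fin, 50 mm from its pivot, 47 mm above the table. The button is a flat bar 10 mm wide, top 25 mm above the table (pivot screw head 29 mm), with an upright fin along it, 4 mm thick, from 6 to 50 mm from the pivot
- wing2 (a joint): angle (rad) of steel wing button 2 of 4 from the ring end; upright pivot screw on the long rail, radius 263 mm, +9.5 deg. 0: points at O, over the board; positive: counter-clockwise from above, tip swings away from the ring end; 1.57: along the rail. Range -0.45 to 1.6. Stays where left; 0.5 to 4 N on its fin turns it
- wing2_tip (a point): upper outer end of button 2's fin, 50 mm from its pivot, 47 mm above the table. The button is a flat bar 10 mm wide, top 25 mm above the table (pivot screw head 29 mm), with an upright fin along it, 4 mm thick, from 6 to 50 mm from the pivot
- wing3 (a joint): angle (rad) of steel wing button 3 of 4 from the ring end; upright pivot screw on the long rail, radius 263 mm, -9.5 deg. 0: points at O, over the board; positive: counter-clockwise from above, tip swings away from the ring end; 1.57: along the rail. Range -0.45 to 1.6. Stays where left; 0.5 to 4 N on its fin turns it
- wing3_tip (a point): upper outer end of button 3's fin, 50 mm from its pivot, 47 mm above the table. The button is a flat bar 10 mm wide, top 25 mm above the table (pivot screw head 29 mm), with an upright fin along it, 4 mm thick, from 6 to 50 mm from the pivot
- wing4 (a joint): angle (rad) of steel wing button 4 of 4 from the ring end; upright pivot screw on the long rail, radius 263 mm, -28.5 deg. 0: points at O, over the board; positive: counter-clockwise from above, tip swings away from the ring end; 1.57: along the rail. Range -0.45 to 1.6. Stays where left; 0.5 to 4 N on its fin turns it
- wing4_tip (a point): upper outer end of button 4's fin, 50 mm from its pivot, 47 mm above the table. The button is a flat bar 10 mm wide, top 25 mm above the table (pivot screw head 29 mm), with an upright fin along it, 4 mm thick, from 6 to 50 mm from the pivot
- dish: small white dish, 56 mm across, 22 mm high, standing on the backing board near the short rail; origin under its centre; leave alone
- bowl: white bowl, 100 mm across, 50 mm high, left of the frame; origin under its centre; leave alone
- jar: white jar with black lid, 66 mm across, 85 mm high, right of the frame; origin under its centre; leave alone
- weight: wooden paperweight bar 25 x 160 x 18 mm beyond the frame; origin under its centre; leave alone

How it is judged:
On the way, in this order (a step that is already met when the one before it is completed fails the run):
1. button 1 (counted from the ring) is turned at least 1.05 rad, clear of the board (value of joint wing1 above 1.05 rad), for 0.05 s.
2. button 2 (counted from the ring) is turned at least 1.05 rad, clear of the board (value of joint wing2 above 1.05 rad), for 0.05 s.
3. button 3 (counted from the ring) is turned at least 1.05 rad, clear of the board (value of joint wing3 above 1.05 rad), for 0.05 s.
4. button 4 (counted from the ring) is turned at least 1.05 rad, clear of the board (value of joint wing4 above 1.05 rad), for 0.05 s.
At the end, for the whole second after the job is handed in: all four wing buttons turned beyond 1.05 rad (60 deg), lying along the rail and at rest; the frame flat and within 20 mm of its starting place (its ring end within 25 mm); dish, bowl, jar and paperweight within 25 mm of where they stood (value of joint each of wing1, wing2, wing3, wing4 above 1.05 rad and velocity of joint each of wing1, wing2, wing3, wing4 below 0.05 rad/s and distance of frame from where it was at the start of the episode below 0.02 m and distance of each of ring, dish, bowl, jar, weight from where it was at the start of the episode below 0.025 m and angle between frame's own z axis and vertical below 0.05 rad and linear speed of frame below 0.01 m/s); the robot touches nothing.
It fails at once if the fingers press on the backing board (over 2 N) (contact force between the fingers and board above 2 N).
It fails at once if the frame or its buttons are pushed hard (over 20 N) (contact force between any of the fingers, the arm and frame above 20 N).
It fails at once if the frame is shifted more than 30 mm, lifted or tipped (distance of frame from where it was at the start of the episode above 0.03 m or height (world z) of frame above 0.01 m or angle between frame's own z axis and vertical above 0.1 rad).
It fails at once if a bystander is moved more than 25 mm (distance of any of dish, bowl, jar, weight from where it was at the start of the episode above 0.025 m).
It also fails if it takes over 43 s, if anything falls off the work surface, if the arm or the gripper's body presses on something with over 40 N, if the wrist force passes 120 N, or if a joint passes its speed limit or range.

## Working session

There is one attempt and no reset: what is moved stays moved. The work goes in short steps, Python scripts to look and compute and a tool call to move; the robot and the scene stay as the last step left them, time stands still between calls to the robot, and variables do not carry over. Pictures are saved under pics/ and viewed, and the job is handed in when it is done.

Besides the shell and the picture viewer there is one more tool, called after ">>>" by a JSON object that holds its "method" and its "body", one argument or row to a line. servo_tool: Moves the arm, as the interface text tells. Its arguments: {"type":"object","properties":{"targets":{"type":"string"}},"required":["targets"]}

```bash
ls; mkdir -p pics
python3 - <<'E'
from bench import get_obs, vision, robot
import cv2,numpy as np,pickle
d={}
o=get_obs();print({k:np.round(v,4) for k,v in o.items()})
for n in("top","side"):
    s=vision.snapshot(n);d[n]=s
    cv2.imwrite(f"pics/{n}0.png",s["image"][:,:,::-1]);print(n,s["mtx"],s["world_from_camera"])
pickle.dump(d,open("s0.pkl","wb"))
E
```

```text
pics
{'time': np.float64(0.0), 'joint_positions': array([-1.2571,  0.0879,  1.3723,  0.    ,  1.6836, -0.1031]), 'qvel': array([ 0.0005, -0.0009,  0.0002, -0.0003,  0.0017,  0.0005]), 'joint_torque': array([-1.00000e-03, -3.40182e+01, -3.02429e+01,  7.18000e-02,
        3.28000e-02, -2.00000e-04]), 'tool_pos': array([ 0.2225, -0.5023,  0.1691]), 'ee_rot': array([-3.1414e+00,  2.2000e-03, -1.1540e+00]), 'wrist_force': array([-0.8777, -0.5096, -0.2959]), 'wrist_torque': array([-0.0226,  0.0756, -0.0087]), 'width': np.float64(0.0941)}
top [[433.06705579   0.         276.60028467]
 [  0.         433.06705579 205.93986356]
 [  0.           0.           1.        ]] [[ 0.02259147 -0.98666025  0.1612178   0.44123565]
 [-0.99973078 -0.02144214  0.00886553  0.05985654]
 [-0.00529041 -0.16137468 -0.98687903  0.96596281]
 [ 0.          0.          0.          1.        ]]
side [[403.44791521   0.         282.52521392]
 [  0.         403.44791521 217.06365631]
 [  0.           0.           1.        ]] [[-0.91962763 -0.30976562  0.24151663  0.35986693]
 [-0.39271033  0.73757843 -0.54932381  0.5550011 ]
 [-0.00797583 -0.60001943 -0.79994567  0.77233574]
 [ 0.          0.          0.          1.        ]]
```

View pics/top0.png

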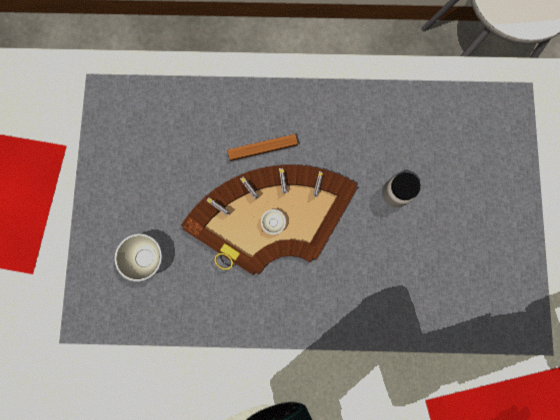

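View pics/side0.png

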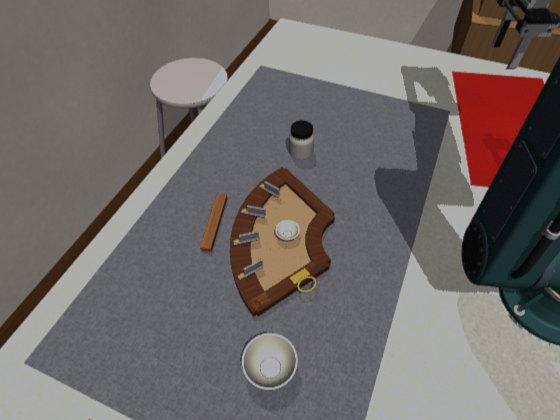

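The top view shows the frame between (183,225) and (356,185), with the ring at (223,261) and the wings near (217,206), (249,187), (283,180) and (319,183). The bowl is at (138,258), the jar at (404,187) and the bar at (263,147).

Run:
```python
import cv2,pickle
d=pickle.load(open("s0.pkl","rb"))
im=d["top"]["image"][150:290,170:370,::-1]
cv2.imwrite("pics/c1.png",cv2.resize(im,None,fx=4,fy=4,interpolation=cv2.INTER_CUBIC))
im=d["side"]["image"][160:320,220:345,::-1]
cv2.imwrite("pics/c2.png",cv2.resize(im,None,fx=3.7,fy=3.7,interpolation=cv2.INTER_CUBIC))
```

```text
(no output)
```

View pics/c1.png

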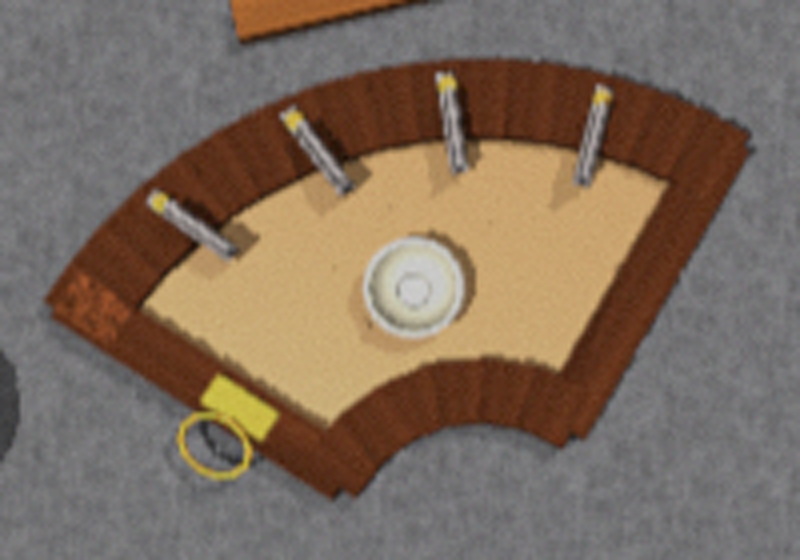

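View pics/c2.png

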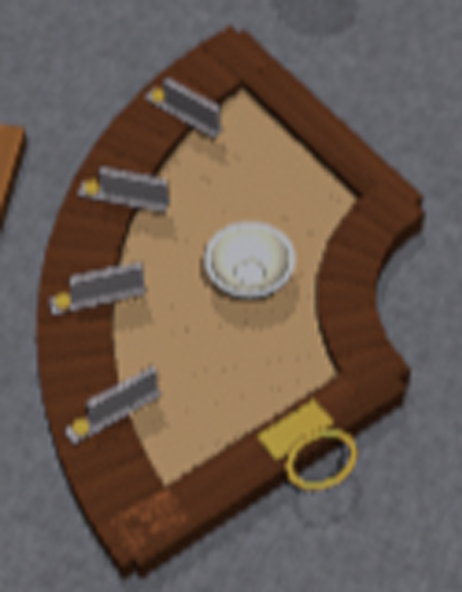

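```bash
cat > h.py <<'E'
import numpy as np,cv2,pickle
def ray(s,p,z):
    T=s["world_from_camera"];p=np.asarray(p,float).reshape(-1,2)
    d=np.c_[p,np.ones(len(p))]@np.linalg.inv(s["mtx"]).T@T[:3,:3].T
    o=T[:3,3];t=(z-o[2])/d[:,2];return (o+t[:,None]*d)[:,:2]
def proj(s,P):
    T=np.linalg.inv(s["world_from_camera"]);P=np.atleast_2d(P)
    c=P@T[:3,:3].T+T[:3,3];q=c@s["mtx"].T;return q[:,:2]/q[:,2:]
def yellow(s,box):
    x0,y0,x1,y1=box;im=s["image"][y0:y1,x0:x1].astype(float)
    m=((im[:,:,0]-im[:,:,2]>70)&(im[:,:,1]>135)&(im[:,:,1]>0.8*im[:,:,0])).astype(np.uint8)
    hsv=cv2.cvtColor(s["image"][y0:y1,x0:x1],cv2.COLOR_RGB2HSV)
    m=((hsv[:,:,0]>=21)&(hsv[:,:,0]<=32)&(hsv[:,:,1]>110)&(hsv[:,:,2]>110)).astype(np.uint8)
    n,l,st,c=cv2.connectedComponentsWithStats(m,connectivity=8)
    return [(c[i]+[x0,y0],st[i,4]) for i in range(1,n)]
ang=np.radians([28.5,9.5,-9.5,-28.5]);PF=np.c_[-.19+.263*np.cos(ang),.263*np.sin(ang)]
def fit(A,B):
    a=A-A.mean(0);b=B-B.mean(0);th=np.arctan2((a[:,0]*b[:,1]-a[:,1]*b[:,0]).sum(),(a*b).sum())
    R=np.array([[np.cos(th),-np.sin(th)],[np.sin(th),np.cos(th)]]);t=B.mean(0)-R@A.mean(0);return th,R,t
E
python3 - <<'E'
from h import *
d=pickle.load(open("s0.pkl","rb"))
for n,b in(("top",(170,150,370,290)),("side",(220,160,345,320))):
    for c,a in yellow(d[n],b):print(n,c.round(1),a,ray(d[n],c,.028).round(4))
E
```

```text
top [281.3 170.3] 10 [[0.675  0.0596]]
top [319.9 173.7] 7 [[ 0.669  -0.0261]]
top [242.9 179.5] 11 [[0.6523 0.1443]]
top [209.3 200.3] 13 [[0.6038 0.2167]]
top [227.4 254.6] 251 [[0.4858 0.1721]]
side [262.1 185.1] 8 [[ 0.6692 -0.0268]]
side [244.1 210.1] 8 [[0.6754 0.06  ]]
side [236.5 240.8] 13 [[0.6525 0.1437]]
side [301.8 278.6] 234 [[0.4854 0.1747]]
side [241.5 275. ] 16 [[0.6042 0.2158]]
```

Run:
```python
from h import *
d=pickle.load(open("s0.pkl","rb"))
T=np.array([[.6038,.2167],[.6523,.1443],[.675,.0596],[.669,-.0261]]);S=np.array([[.6042,.2158],[.6525,.1437],[.6754,.06],[.6692,-.0268]])
for B in(T,S,(T+S)/2):
    th,R,t=fit(PF,B);print("yaw",th,"t",t,"res mm",((PF@R.T+t-B)*1e3).round(1).tolist())
print("O",R@[-.19,0]+t)
np.savez("fr.npz",th=th,R=R,t=t)
O=R@[-.19,0]+t
def w(r,a): a=np.radians(a)+th; return np.c_[O[0]+r*np.cos(a),O[1]+r*np.sin(a)]
for n,x0,y0,f,sh in(("top",170,150,4,(290,370)),("side",220,160,3.7,(320,345))):
    im=d[n]["image"][y0:sh[0],x0:sh[1],::-1];im=cv2.resize(im,None,fx=f,fy=f,interpolation=cv2.INTER_CUBIC)
    A=np.linspace(-46,46,60)
    for r,c in((.234,(0,255,0)),(.279,(255,255,0)),(.11,(0,255,0)),(.263,(0,0,255))):
        P=np.c_[w(r,A),np.full(60,.022)];q=(proj(d[n],P)-[x0,y0]+.5)*f
        cv2.polylines(im,[q.astype(np.int32)],False,c,1)
    cv2.imwrite(f"pics/o_{n}.png",im)
```

```text
yaw 0.2617886648743323 t [0.59664681 0.08432297] res mm [[0.1, -0.5], [0.1, -0.1], [-0.1, 0.8], [-0.1, -0.1]]
yaw 0.2623701921654359 t [0.59695514 0.08384193] res mm [[-0.1, -0.1], [0.2, 0.1], [-0.2, -0.1], [0.0, 0.1]]
yaw 0.2620791656794423 t [0.59680097 0.08408247] res mm [[0.0, -0.3], [0.2, -0.0], [-0.1, 0.3], [-0.1, -0.0]]
O [0.41328883 0.0348555 ]
```

View pics/o_top.png

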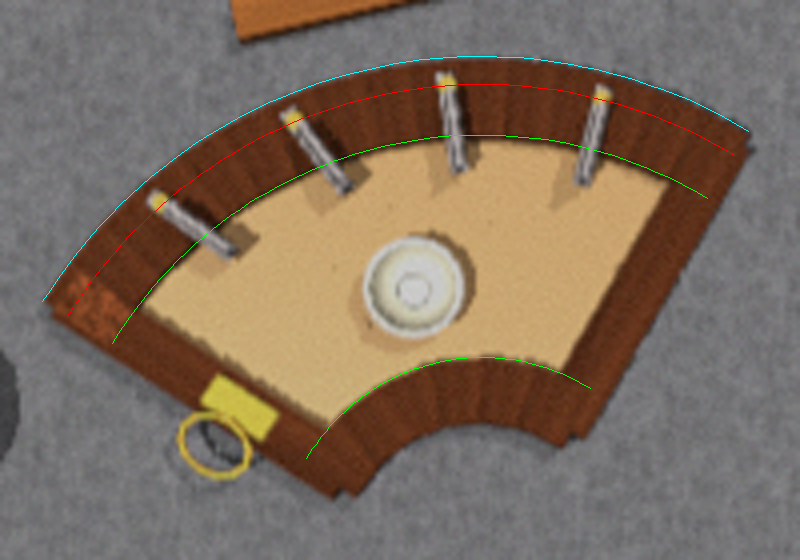

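View pics/o_side.png

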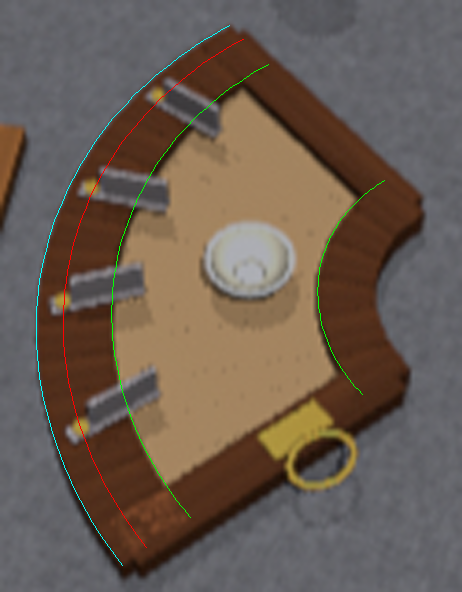

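The frame fit is good: residuals are under 1 mm and both views agree. Next I plan the sweep. The fingers are shut with tool x tangential, so 25 mm lies along the rail and 16 mm across it. The centre runs at radius 243 mm and tip z at about 34 mm, which puts the outer side about 12 mm from the screw line.

```bash
cat > plan.py <<'E'
import sys
from h import *
from bench import get_obs
from scipy.spatial.transform import Rotation as Ro
f=np.load("fr.npz");th=float(f["th"]);O=f["R"]@[-.19,0]+f["t"]
def pose(r,a,z):
    w=th+np.radians(a);return np.r_[O+r*np.array([np.cos(w),np.sin(w)]),z],Ro.from_euler("xyz",[np.pi,0,w-np.pi/2])
def state():
    o=get_obs();p=o["tool_pos"];e=Ro.from_euler("xyz",o["ee_rot"]);v=p[:2]-O
    x=e.as_matrix()[:,0]
    print("t",round(float(o["time"]),2),"p",p.round(4),"r %.1f a %.2f"%(1e3*np.hypot(*v),np.degrees(np.arctan2(v[1],v[0])-th)),"tool-angle a %.2f"%(np.degrees(np.arctan2(x[1],x[0])-th)+90),"tilt %.2f"%np.degrees(np.arccos(-e.as_matrix()[2,2])),"F",o["wrist_force"].round(1),"w",round(float(o["width"]),4))
    return p,e
def deltas(p,e,L):
    for r,a,z in L:
        P,E=pose(r,a,z);s=e.inv().apply(P-p)/.25;q=(e.inv()*E).as_rotvec()/np.pi
        print(a,s.round(4),q.round(4))
if __name__=="__main__":
    p,e=state()
    deltas(p,e,[tuple(map(float,x.split(","))) for x in sys.argv[1:]])
E
python3 plan.py .243,41,.17
```

```text
t 0.1 p [ 0.2225 -0.5024  0.1692] r 570.1 a -124.57 tool-angle a 8.86 tilt 0.11 F [ 0.2 -0.5 -0.6] w 0.0942
41.0 [-2.1732e+00 -2.3909e+00  1.6000e-03] [-0.0002  0.0006 -0.1785]
```

>>> {"method": "servo_tool", "body": {
  "targets": "0.5 -0.1 -0.11 0 0 0 0;0 -0.2 -0.22 0 0 0 0;0 -0.3 -0.33 0 0 0 0;0 -0.4 -0.44 0 0 0 0;0 -0.5 -0.55 0 0 0 0;0 -0.6 -0.66 0 0 0 0;0 -0.7 -0.77 0 0 0 0;0 -0.8 -0.88 0 0 0 0;0 -0.87 -0.96 0 0 0 0;0 -0.9 -0.99 0 0 0 0;0 -0.9 -0.99 0 0 0 0"
}}

```text
time: 1.02
tool_pos: [0.3584, -0.1947, 0.17]
ee_rot: [-3.141, 0.001, -1.15]
wrist_force: [-0.9, -0.7, -0.1]
width: 0.024
```

>>> {"method": "servo_tool", "body": {
  "targets": "0 -0.08 -0.09 0 0 0 0;0 -0.2 -0.22 0 0 0 0;0 -0.3 -0.33 0 0 0 0;0 -0.4 -0.44 0 0 0 0;0 -0.5 -0.55 0 0 0 0;0 -0.6 -0.66 0 0 0 0;0 -0.7 -0.77 0 0 0 0;0 -0.8 -0.88 0 0 0 0;0 -0.87 -0.96 0 0 0 0;0 -0.9 -0.99 0 0 0 0;0 -0.9 -0.99 0 0 0 0"
}}

```text
time: 1.93
tool_pos: [0.4934, 0.1096, 0.1693]
ee_rot: [3.14, 0.0, -1.152]
wrist_force: [0.4, 0.2, 0.3]
width: 0.0003
```

```bash
python3 plan.py .243,41,.11
```

```text
t 1.93 p [0.4934 0.1096 0.1693] r 109.6 a 27.99 tool-angle a 8.99 tilt 0.11 F [0.4 0.2 0.3] w 0.0003
41.0 [-0.3725 -0.4101  0.2365] [ 0.0005  0.0002 -0.1778]
```

>>> {"method": "servo_tool", "body": {
  "targets": "0 -0.06 -0.07 0.03 0 0 -0.02;0 -0.13 -0.14 0.08 0 0 -0.05;0 -0.2 -0.22 0.13 0 0 -0.085;0 -0.27 -0.3 0.18 0 0 -0.12;0 -0.33 -0.365 0.22 0 0 -0.155;0 -0.3725 -0.41 0.2365 0 0 -0.1778;0 -0.3725 -0.41 0.2365 0 0 -0.1778;0 -0.3725 -0.41 0.2365 0 0 -0.1778"
}}

```text
time: 2.6
tool_pos: [0.5491, 0.2335, 0.1105]
ee_rot: [3.139, 0.0, -0.598]
wrist_force: [0.2, 0.4, -0.3]
width: 0.0004
```

```bash
python3 plan.py .243,41,.060;python3 - <<'E'
from h import *
from bench import vision
for n in("top","side","wrist"):
    s=vision.snapshot(n);im=s["image"][:,:,::-1]
    if n=="top":im=cv2.resize(im[150:290,170:370],None,fx=4,fy=4)
    if n=="side":im=cv2.resize(im[140:340,200:400],None,fx=3,fy=3)
    cv2.imwrite(f"pics/a_{n}.png",im)
E
```

```text
t 2.6 p [0.5491 0.2335 0.1105] r 240.6 a 40.63 tool-angle a 40.71 tilt 0.14 F [ 0.2  0.4 -0.3] w 0.0004
41.0 [-0.0062 -0.01    0.2021] [ 0.0008  0.     -0.0016]
```

View pics/a_wrist.png

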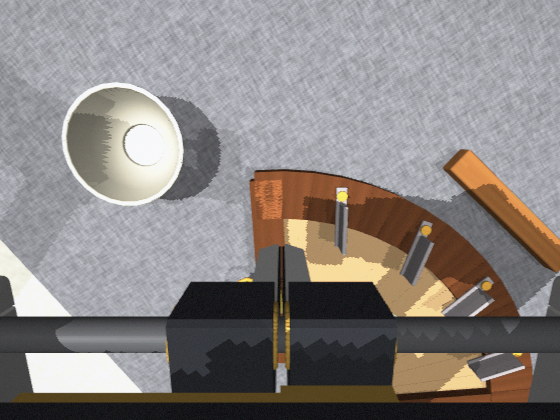

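View pics/a_side.png

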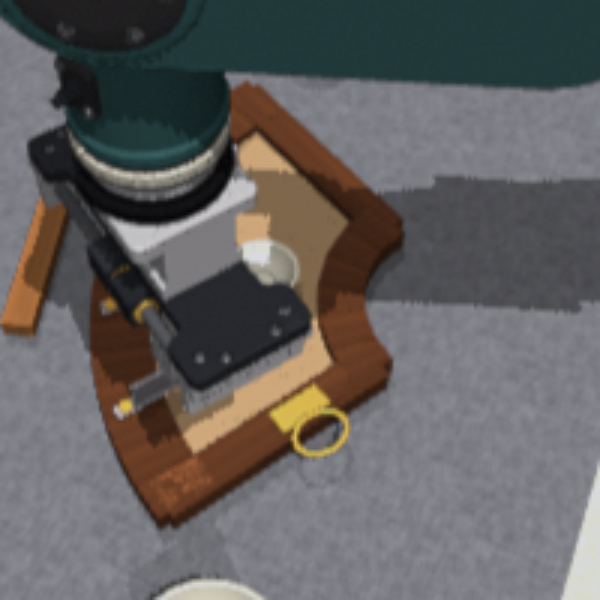

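The wrist view shows the shut fingers at the ring end, with wing screws 1–3 at about (342,197), (426,230) and (486,286). I'll cross-check the screws in this view before going down.

Run:
```python
from plan import *
from bench import vision
p,e=state();s=vision.snapshot("wrist")
T=np.eye(4);T[:3,:3]=e.as_matrix();T[:3,3]=p;s["world_from_camera"]=T@s["T_tool_cam"]
for c,a in yellow(s,(300,170,530,300)):
    if a>30:print(c.round(1),a,ray(s,c,.0285).round(4))
print((PF@f["R"].T+f["t"]).round(4))
```

```text
t 2.75 p [0.5495 0.2337 0.1121] r 241.0 a 40.57 tool-angle a 40.69 tilt 0.08 F [-0.9  0.2 -0.6] w 0.0005
[341.8 196.2] 85 [[0.6053 0.215 ]]
[[ 0.604   0.2159]
 [ 0.6526  0.144 ]
 [ 0.6751  0.0601]
 [ 0.669  -0.0265]]
```

>>> {"method": "servo_tool", "body": {
  "targets": "0 -0.007 -0.009 0.05 0 0 -0.0015;0 -0.007 -0.009 0.1 0 0 -0.0015;0 -0.007 -0.009 0.15 0 0 -0.0015;0 -0.007 -0.009 0.19 0 0 -0.0015;0 -0.007 -0.009 0.23 0 0 -0.0015;0 -0.007 -0.009 0.26 0 0 -0.0015;0 -0.007 -0.009 0.28 0 0 -0.0015;0 -0.007 -0.009 0.295 0 0 -0.0015;0 -0.007 -0.009 0.306 0 0 -0.0015;0 -0.007 -0.009 0.306 0 0 -0.0015;0 -0.007 -0.009 0.306 0 0 -0.0015"
}}

```text
time: 3.72
tool_pos: [0.5492, 0.2386, 0.035]
ee_rot: [-3.141, -0.0, -0.591]
wrist_force: [-0.7, 1.0, 0.1]
width: 0.0007
```

```bash
python3 plan.py .243,38.5,.034 .243,36,.034 .243,33.5,.034 .243,31,.034; for i in 1 2; do python3 -c "
from bench import vision;vision.snapshot('top')
from plan import *;state()";done
```

```text
t 3.72 p [0.5492 0.2386 0.035 ] r 244.9 a 41.27 tool-angle a 41.14 tilt 0.04 F [-0.7  1.   0.1] w 0.0007
38.5 [0.0469 0.0087 0.0039] [-0.0002 -0.0001  0.0147]
36.0 [0.0892 0.0115 0.0039] [-0.0002 -0.0001  0.0286]
33.5 [0.1314 0.0163 0.004 ] [-0.0002 -0.0001  0.0424]
31.0 [0.1733 0.0228 0.004 ] [-0.0002 -0.0001  0.0563]
t 3.77 p [0.5494 0.2386 0.0352] r 245.0 a 41.24 tool-angle a 41.14 tilt 0.07 F [-0.2  1.1  0. ] w 0.0007
t 3.82 p [0.5495 0.2386 0.0354] r 245.1 a 41.23 tool-angle a 41.14 tilt 0.08 F [ 0.7 -0.2  0.3] w 0.0003
```

>>> {"method": "servo_tool", "body": {
  "targets": "0 0.0155 0.004 0.002 0 0 0.005;0 0.031 0.007 0.004 0 0 0.01;0 0.0469 0.0087 0.004 0 0 0.0147;0 0.061 0.0095 0.004 0 0 0.0194;0 0.075 0.0105 0.004 0 0 0.024;0 0.0892 0.0115 0.004 0 0 0.0286;0 0.1035 0.013 0.004 0 0 0.0332;0 0.1175 0.0145 0.004 0 0 0.0378;0 0.1314 0.0163 0.004 0 0 0.0424;0 0.1455 0.0185 0.004 0 0 0.047;0 0.1595 0.0207 0.004 0 0 0.0517;0 0.1733 0.0228 0.004 0 0 0.0563"
}}

```text
time: 4.82
tool_pos: [0.582, 0.2093, 0.0336]
ee_rot: [3.142, -0.0, -0.769]
wrist_force: [0.6, 0.5, 0.2]
width: 0.0004
```

```bash
python3 plan.py .243,28.5,.034 .243,26,.034 .243,23.5,.034 .243,21,.034
```

```text
t 4.82 p [0.582  0.2093 0.0336] r 242.7 a 30.94 tool-angle a 30.92 tilt 0.01 F [0.6 0.5 0.2] w 0.0004
28.5 [ 0.0414 -0.0004 -0.0015] [ 0.     -0.      0.0134]
26.0 [ 0.0837  0.0023 -0.0015] [ 0.     -0.      0.0273]
23.5 [ 0.1258  0.0069 -0.0015] [ 0.     -0.      0.0412]
21.0 [ 0.1678  0.0133 -0.0015] [ 0.     -0.      0.0551]
```

>>> {"method": "servo_tool", "body": {
  "targets": "0 0.014 0 0 0 0 0.0045;0 0.028 0 0 0 0 0.009;0 0.0414 0 0 0 0 0.0134;0 0.0555 0.0005 0 0 0 0.018;0 0.0695 0.0014 0 0 0 0.0227;0 0.0837 0.0023 0 0 0 0.0273;0 0.098 0.0037 0 0 0 0.032;0 0.112 0.0052 0 0 0 0.0366;0 0.1258 0.0069 0 0 0 0.0412;0 0.14 0.009 0 0 0 0.0458;0 0.154 0.011 0 0 0 0.0505;0 0.1678 0.0133 0 0 0 0.0551"
}}

```text
time: 5.82
tool_pos: [0.6099, 0.1777, 0.0336]
ee_rot: [3.142, -0.0, -0.942]
wrist_force: [-0.2, -0.2, 0.2]
width: 0.0003
```

```bash
python3 plan.py .243,18.5,.034 .243,16,.034 .243,13.5,.034 .243,11,.034
python3 - <<'E'
from h import *
from bench import vision
for n in("top","side","wrist"):
    s=vision.snapshot(n);im=s["image"][:,:,::-1]
    if n=="top":im=cv2.resize(im[150:290,170:370],None,fx=4,fy=4)
    if n=="side":im=cv2.resize(im[140:340,200:400],None,fx=3,fy=3)
    cv2.imwrite(f"pics/b_{n}.png",im)
E
```

```text
t 5.82 p [0.6099 0.1777 0.0336] r 243.0 a 20.99 tool-angle a 21.00 tilt 0.01 F [-0.2 -0.2  0.2] w 0.0003
18.5 [ 0.0423  0.001  -0.0014] [ 0.     -0.      0.0139]
16.0 [ 0.0846  0.0038 -0.0014] [ 0.     -0.      0.0278]
13.5 [ 0.1268  0.0084 -0.0014] [-0.     -0.      0.0417]
11.0 [ 0.1687  0.0148 -0.0014] [-0.     -0.      0.0556]
```

View pics/b_wrist.png

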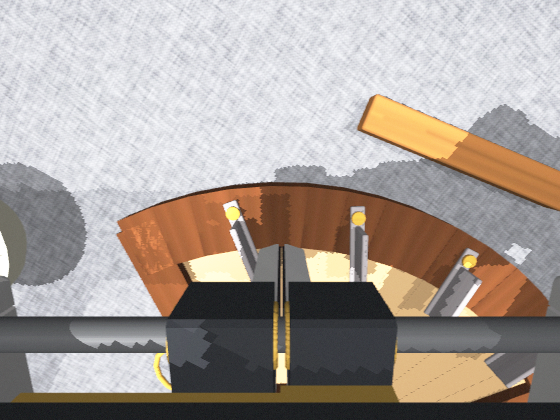

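View pics/b_side.png

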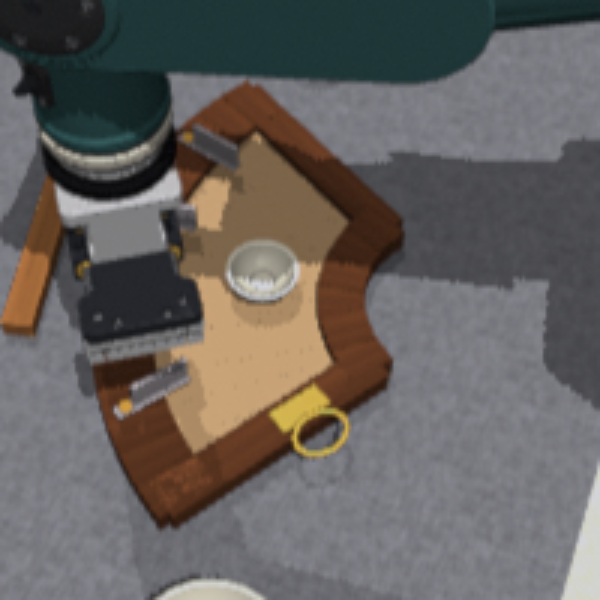

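Run:
```python
from plan import *
from bench import vision
p,e=state();s=vision.snapshot("wrist")
T=np.eye(4);T[:3,:3]=e.as_matrix();T[:3,3]=p;s["world_from_camera"]=T@s["T_tool_cam"]
def tp(q):return proj(s,p+e.apply(np.array(q)/1e3)).round(1).tolist()
for q in([0,0,0],[0,-8,0],[12.5,-8,0],[-12.5,-8,0],[0,8,0],[0,-8,-19]):print(q,tp(q))
W=PF@f["R"].T+f["t"]
print("screws",proj(s,np.c_[W,np.full(4,.029)]).round(1).tolist())
for i in range(2):
  for th_ in(-.3,0,.3,1.2):
    d=np.radians([28.5,9.5][i])+th+np.pi+th_
    t=W[i]+.05*np.array([np.cos(d),np.sin(d)]);print(i+1,th_,proj(s,np.r_[t,.047]).round(1),proj(s,np.r_[t,.025]).round(1))
```

```text
t 5.97 p [0.6098 0.1778 0.0336] r 243.0 a 21.02 tool-angle a 21.06 tilt 0.01 F [-0.6  0.7  0. ] w 0.0001
[0, 0, 0] [[279.8, 241.5]]
[0, -8, 0] [[279.8, 230.2]]
[12.5, -8, 0] [[298.3, 230.2]]
[-12.5, -8, 0] [[261.2, 230.2]]
[0, 8, 0] [[279.8, 252.6]]
[0, -8, -19] [[279.7, 238.7]]
screws [[229.5, 214.4], [356.6, 218.9], [468.8, 261.7], [547.5, 331.9]]
1 -0.3 [[215.5 292.9]] [[221.3 278.9]]
1 0 [[238.  293.3]] [[241.8 279.3]]
1 0.3 [[259.5 287.6]] [[261.4 274.1]]
1 1.2 [[302.2 239.2]] [[300.2 229.7]]
2 -0.3 [[322.7 289.7]] [[319. 276.]]
2 0 [[343.6 296.8]] [[338.  282.5]]
2 0.3 [[365.9 297.8]] [[358.3 283.5]]
2 1.2 [[425.1 266. ]] [[412.  254.2]]
```

View pics/b_top.png

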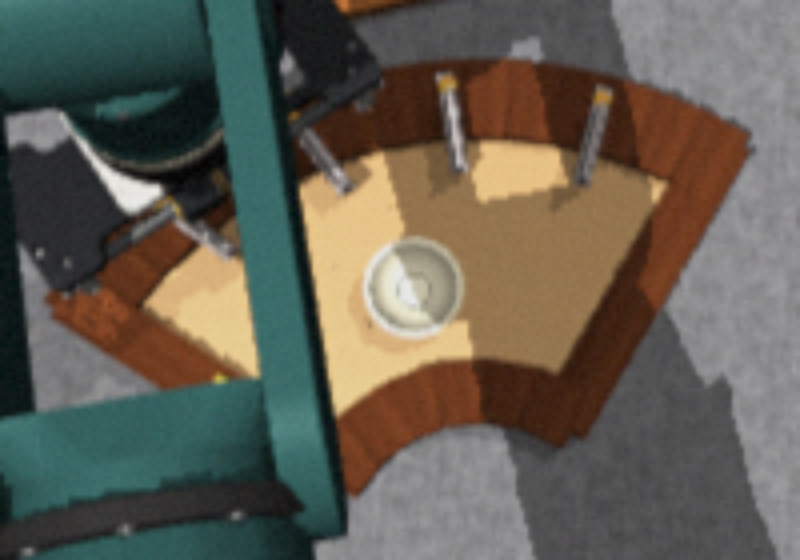

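Run:
```python
from plan import *
from bench import vision
s=vision.snapshot("wrist");cv2.imwrite("pics/c_w.png",cv2.resize(s["image"][170:320,190:390,::-1],None,fx=4,fy=4,interpolation=cv2.INTER_CUBIC))
s=vision.snapshot("side");p,e=state()
im=cv2.resize(s["image"][200:300,220:330,::-1],None,fx=6,fy=6,interpolation=cv2.INTER_CUBIC)
for q in([-12.5,-8,0],[12.5,-8,0],[12.5,8,0],[-12.5,8,0],[-12.5,-8,-30],[12.5,-8,-30],[12.5,8,-30],[-12.5,8,-30]):
    u=(proj(s,p+e.apply(np.array(q)/1e3))[0]-[220,200]+.5)*6;cv2.circle(im,tuple(int(x) for x in u),3,(0,255,0) if q[2]==0 else (0,0,255),-1)
cv2.imwrite("pics/c_s.png",im)
```

```text
t 6.12 p [0.6095 0.1782 0.0336] r 243.0 a 21.13 tool-angle a 21.10 tilt 0.01 F [ 0.5 -0.   0.1] w 0.0003
```

View pics/c_w.png

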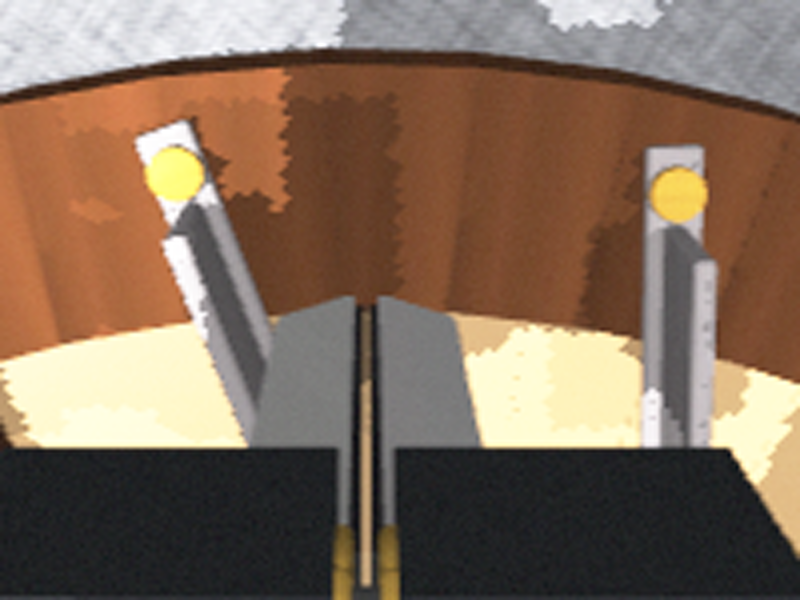

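View pics/c_s.png

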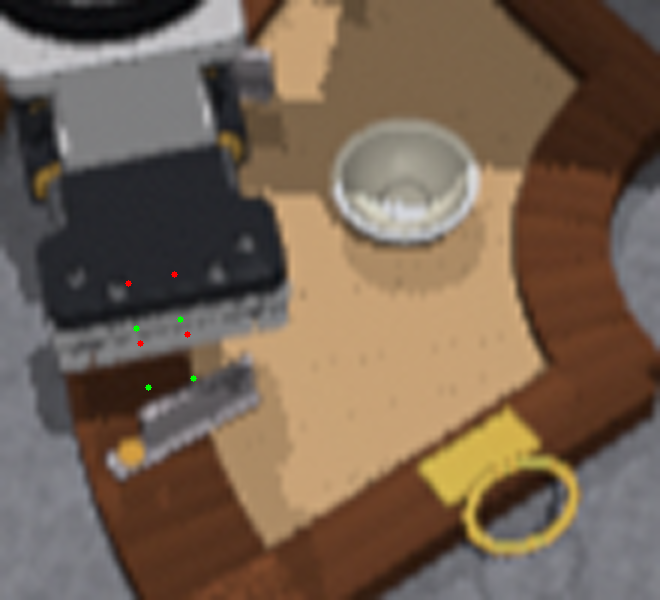

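The sweep touched nothing. Wing 1 is still radial, and in both the side and wrist views the real fingertip looks about 30 mm higher than the TCP I calculated. I'll lift straight up and measure the fingertip in the pictures.

>>> {"method": "servo_tool", "body": {
  "targets": "0 0 0 -0.05 0 0 0;0 0 0 -0.12 0 0 0;0 0 0 -0.2 0 0 0;0 -0.1 0 -0.3 0 0 0;0 -0.2 0 -0.4 0 0 0;0 -0.3 0 -0.5 0 0 0;0 -0.35 0 -0.6 0 0 0;0 -0.35 0 -0.65 0 0 0;0 -0.35 0 -0.65 0 0 0;0 -0.35 0 -0.65 0 0 0"
}}

```text
time: 6.95
tool_pos: [0.5588, 0.2483, 0.1968]
ee_rot: [-3.14, -0.001, -0.941]
wrist_force: [-0.0, -0.2, -0.8]
width: 0.0005
```

```bash
cat > look.py <<'E'
from plan import *
from bench import vision
n=sys.argv[1];tag=sys.argv[2]
s=vision.snapshot(n);p,e=state()
im=s["image"]
if n=="wrist":
    T=np.eye(4);T[:3,:3]=e.as_matrix();T[:3,3]=p;s["world_from_camera"]=T@s["T_tool_cam"]
c=proj(s,p)[0];print("tcp px",c)
x0=int(np.clip(c[0]-100,0,360));y0=int(np.clip(c[1]-90,0,270))
im=cv2.resize(im[y0:y0+150,x0:x0+200,::-1],None,fx=4,fy=4,interpolation=cv2.INTER_CUBIC)
for z,col in((0,(0,255,0)),(-30,(0,0,255)),(-97,(255,0,0))):
    for x,y in((-12.5,-8),(12.5,-8),(12.5,8),(-12.5,8)):
        u=(proj(s,p+e.apply(np.array([x,y,z])/1e3))[0]-[x0,y0]+.5)*4;cv2.circle(im,tuple(int(v) for v in u),3,col,-1)
cv2.imwrite(f"pics/{tag}.png",im)
E
python3 look.py side d_s; python3 look.py top d_t; python3 look.py wrist d_w
```

```text
t 7.0 p [0.5582 0.2478 0.1949] r 257.5 a 40.75 tool-angle a 21.03 tilt 0.10 F [-0.3 -1.2 -0.4] w 0.0007
tcp px [248.57209235 251.80428293]
t 7.05 p [0.5578 0.2475 0.1938] r 257.1 a 40.79 tool-angle a 21.01 tilt 0.21 F [-0.9  0.  -0.3] w 0.0002
tcp px [176.48963434 209.02707544]
t 7.1 p [0.5576 0.2474 0.1934] r 256.9 a 40.81 tool-angle a 21.00 tilt 0.26 F [-0.6  0.8 -0.1] w 0.0003
tcp px [279.77711861 241.46810581]
```

View pics/d_s.png

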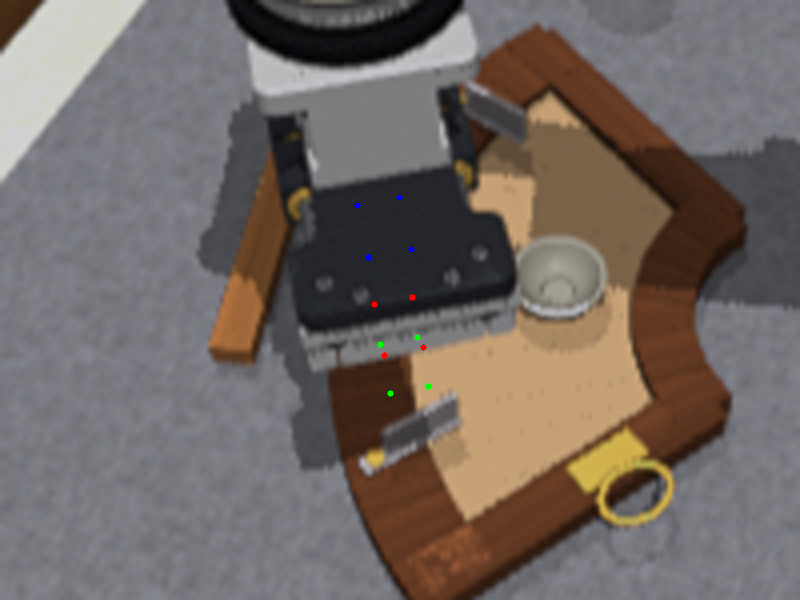

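View pics/d_w.png

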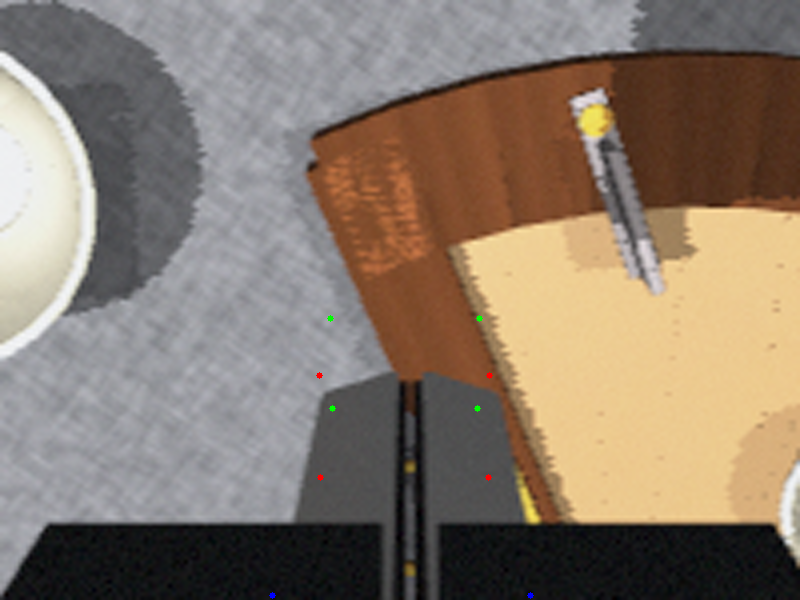

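Both views put the real tip roughly 30 mm behind the nominal TCP. To measure this properly I'll turn the tool so the side camera looks along tool y, where the body is narrow and the fingers show.

>>> {"method": "servo_tool", "body": {
  "targets": "0 0 0 0 0 0 -0.035;0 0 0 0 0 0 -0.075;0 0 0 0 0 0 -0.11;0 0 0 0 0 0 -0.15;0 0 0 0 0 0 -0.19;0 0 0 0 0 0 -0.23;0 0 0 0 0 0 -0.27;0 0 0 0 0 0 -0.31;0 0 0 0 0 0 -0.35;0 0 0 0 0 0 -0.39;0 0 0 0 0 0 -0.43;0 0 0 0 0 0 -0.433"
}}

```text
time: 8.1
tool_pos: [0.5577, 0.2477, 0.1937]
ee_rot: [-3.141, 0.004, 0.421]
wrist_force: [-0.2, -0.5, 0.1]
width: 0.0007
```

```bash
python3 look.py side e_s; python3 look.py wrist e_w
```

```text
t 8.15 p [0.5577 0.2478 0.194 ] r 257.3 a 40.83 tool-angle a 98.91 tilt 0.21 F [-0.6  0.1 -0.7] w 0.0003
tcp px [248.83736135 252.19548772]
t 8.2 p [0.5578 0.2479 0.1943] r 257.5 a 40.84 tool-angle a 98.82 tilt 0.17 F [ 0.6  0.2 -0.2] w 0.0004
tcp px [280.30476172 239.92498768]
```

View pics/e_s.png

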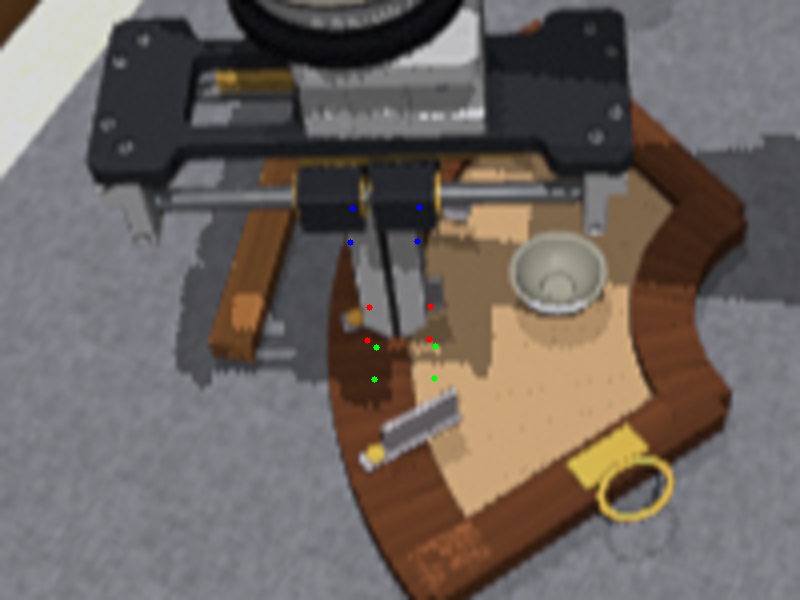

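The side view now shows the shut fingertips clearly, at (395,338) in the crop. That is on the z = −30 mm marks, so the real tips end about 30 mm short of the nominal TCP, with chamfered tips. I'll lower the TCP plan to z ≈ 0.002, which puts the tip at about 32 mm, and go back to the ring end.

```bash
python3 plan.py .243,41,.1 .243,41,.05
```

```text
t 8.2 p [0.5578 0.2479 0.1943] r 257.5 a 40.84 tool-angle a 98.82 tilt 0.17 F [ 0.6  0.2 -0.2] w 0.0004
41.0 [-0.0494  0.0283  0.3775] [0.0005 0.0009 0.3212]
41.0 [-0.0487  0.0284  0.5775] [0.0005 0.0009 0.3212]
```

>>> {"method": "servo_tool", "body": {
  "targets": "0 -0.01 0.005 0.03 0 0 0.035;0 -0.03 0.015 0.08 0 0 0.075;0 -0.049 0.028 0.13 0 0 0.115;0 -0.049 0.028 0.18 0 0 0.155;0 -0.049 0.028 0.24 0 0 0.195;0 -0.049 0.028 0.3 0 0 0.235;0 -0.049 0.028 0.35 0 0 0.275;0 -0.049 0.028 0.3775 0 0 0.31;0 -0.049 0.028 0.3775 0 0 0.3212;0 -0.049 0.028 0.3775 0 0 0.3212;0 -0.049 0.028 0.3775 0 0 0.3212"
}}

```text
time: 9.12
tool_pos: [0.5496, 0.2371, 0.1012]
ee_rot: [3.141, 0.001, -0.59]
wrist_force: [0.3, -0.3, 0.4]
width: 0.0005
```

```bash
python3 plan.py .243,41,.03 .243,41,.003
```

```text
t 9.12 p [0.5496 0.2371 0.1012] r 243.9 a 41.00 tool-angle a 41.16 tilt 0.05 F [ 0.3 -0.3  0.4] w 0.0005
41.0 [1.000e-04 3.300e-03 2.849e-01] [0.0002 0.0002 0.0009]
41.0 [1.000e-04 3.200e-03 3.929e-01] [0.0002 0.0002 0.0009]
```

>>> {"method": "servo_tool", "body": {
  "targets": "0 0 0.003 0.05 0 0 0;0 0 0.003 0.11 0 0 0;0 0 0.003 0.17 0 0 0;0 0 0.003 0.23 0 0 0;0 0 0.003 0.28 0 0 0;0 0 0.003 0.32 0 0 0;0 0 0.003 0.345 0 0 0;0 0 0.003 0.36 0 0 0;0 0 0.003 0.36 0 0 0;0 0 0.003 0.36 0 0 0"
}}

```text
time: 9.95
tool_pos: [0.5498, 0.2369, 0.0122]
ee_rot: [-3.141, -0.001, -0.59]
wrist_force: [-0.2, -0.0, 1.0]
width: 0.0004
```

>>> {"method": "servo_tool", "body": {
  "targets": "0 0 0 0.008 0 0 0;0 0 0 0.016 0 0 0;0 0 0 0.024 0 0 0;0 0 0 0.032 0 0 0;0 0 0 0.032 0 0 0;0 0 0 0.032 0 0 0"
}}

```text
time: 10.45
tool_pos: [0.5492, 0.2367, 0.0035]
ee_rot: [3.141, 0.0, -0.589]
wrist_force: [0.6, 0.4, 0.2]
width: 0.0003
```

```bash
python3 look.py wrist f_w;python3 look.py side f_s; python3 plan.py .243,38.5,.002 .243,36,.002 .243,33.5,.002 .243,31,.002
```

```text
t 10.5 p [0.5493 0.2367 0.0037] r 243.4 a 41.01 tool-angle a 41.21 tilt 0.01 F [0.3 0.5 0.1] w 0.0004
tcp px [279.68935139 241.01515678]
t 10.55 p [0.5494 0.2367 0.0038] r 243.4 a 41.00 tool-angle a 41.21 tilt 0.01 F [ 0.2 -0.1 -0.7] w 0.0005
tcp px [261.69479668 298.04728997]
t 10.55 p [0.5494 0.2367 0.0038] r 243.4 a 41.00 tool-angle a 41.21 tilt 0.01 F [ 0.2 -0.1 -0.7] w 0.0005
38.5 [0.0424 0.0028 0.0072] [ 0.     -0.      0.0151]
36.0 [0.0847 0.0058 0.0072] [ 0.    -0.     0.029]
33.5 [0.1269 0.0105 0.0072] [-0.     -0.      0.0428]
31.0 [0.1688 0.0171 0.0072] [-0.     -0.      0.0567]
```

View pics/f_w.png

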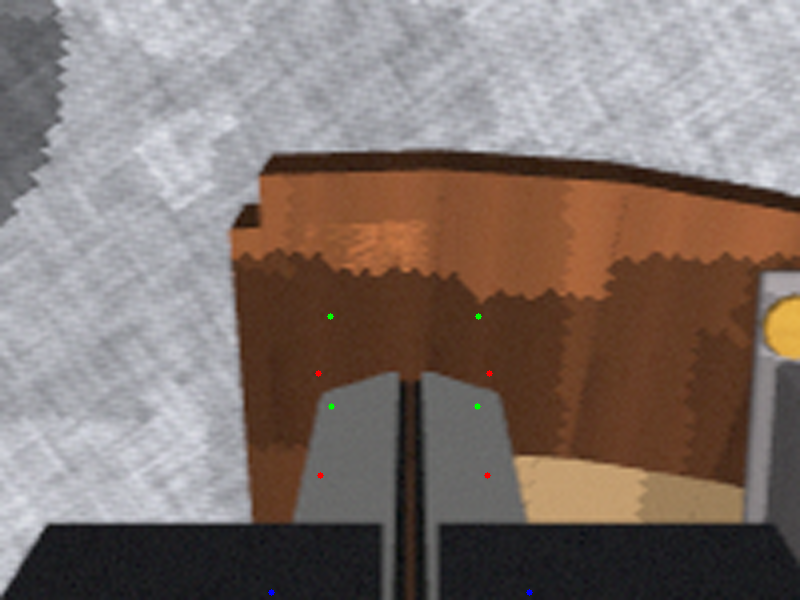

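View pics/f_s.png

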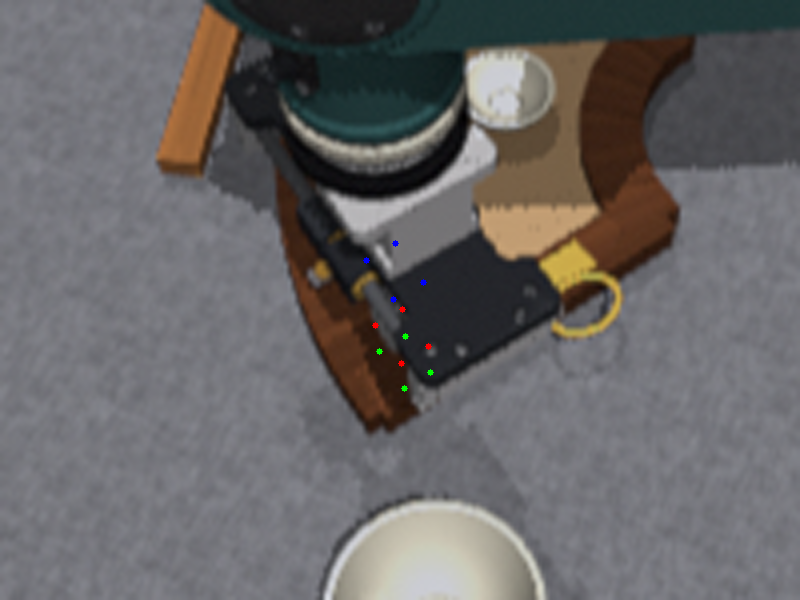

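>>> {"method": "servo_tool", "body": {
  "targets": "0 0.014 0.001 0.003 0 0 0.005;0 0.028 0.002 0.004 0 0 0.01;0 0.0424 0.0028 0.004 0 0 0.0151;0 0.0565 0.0037 0.004 0 0 0.0197;0 0.0705 0.0047 0.004 0 0 0.0243;0 0.0847 0.0058 0.004 0 0 0.029;0 0.0988 0.0072 0.004 0 0 0.0336;0 0.1129 0.0088 0.004 0 0 0.0382;0 0.1269 0.0105 0.004 0 0 0.0428;0 0.1409 0.0127 0.004 0 0 0.0474;0 0.1549 0.0149 0.004 0 0 0.052;0 0.1688 0.0171 0.004 0 0 0.0567"
}}

```text
time: 11.55
tool_pos: [0.5823, 0.2094, 0.0027]
ee_rot: [3.141, -0.0, -0.769]
wrist_force: [-0.6, 0.3, 0.4]
width: 0.0006
```

```bash
python3 look.py wrist g_w; python3 plan.py .243,28.5,.003 .243,26,.003 .243,23.5,.003 .243,21,.003
```

```text
t 11.6 p [0.5826 0.2092 0.0027] r 243.0 a 30.83 tool-angle a 30.87 tilt 0.00 F [-0.   0.6  0.6] w 0.0001
tcp px [279.71414075 241.24694978]
t 11.6 p [0.5826 0.2092 0.0027] r 243.0 a 30.83 tool-angle a 30.87 tilt 0.00 F [-0.   0.6  0.6] w 0.0001
28.5 [ 0.0395  0.0008 -0.0011] [-0.      0.      0.0132]
26.0 [ 0.0818  0.0035 -0.0011] [-0.      0.      0.0271]
23.5 [ 0.124   0.008  -0.0011] [-0.      0.      0.0409]
21.0 [ 0.1659  0.0144 -0.0011] [-0.      0.      0.0548]
```

View pics/g_w.png

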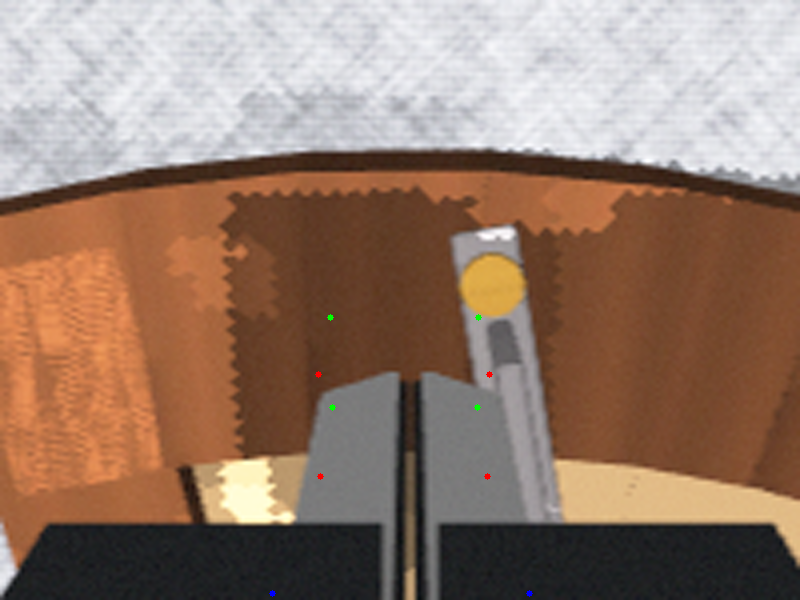

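The finger is now right beside fin 1, about 13 mm inside the screw line. I'll push slowly.

>>> {"method": "servo_tool", "body": {
  "targets": "0 0.01 0.0002 -0.001 0 0 0.0033;0 0.02 0.0004 -0.001 0 0 0.0066;0 0.03 0.0006 -0.001 0 0 0.0099;0 0.0395 0.0008 -0.001 0 0 0.0132;0 0.05 0.0014 -0.001 0 0 0.0167;0 0.06 0.002 -0.001 0 0 0.02"
}}

```text
time: 12.1
tool_pos: [0.5926, 0.1985, 0.0031]
ee_rot: [3.141, -0.001, -0.831]
wrist_force: [-2.0, 1.3, 0.4]
width: 0.001
```

```bash
python3 look.py wrist h_w; python3 plan.py .243,26,.003 .243,23.5,.003 .243,21,.003 .243,18.5,.003
```

```text
t 12.15 p [0.593  0.1979 0.003 ] r 242.6 a 27.20 tool-angle a 27.31 tilt 0.08 F [-1.5  0.3  0.8] w 0.0005
tcp px [279.73339078 241.32709771]
t 12.15 p [0.593  0.1979 0.003 ] r 242.6 a 27.20 tool-angle a 27.31 tilt 0.08 F [-1.5  0.3  0.8] w 0.0005
26.0 [ 0.0204 -0.0013 -0.0001] [ 0.0002 -0.0004  0.0073]
23.5 [ 0.0627  0.0006 -0.0001] [ 0.0002 -0.0004  0.0211]
21.0 [ 0.105   0.0043 -0.    ] [ 0.0002 -0.0004  0.035 ]
18.5 [0.147  0.0099 0.    ] [ 0.0002 -0.0004  0.0489]
```

View pics/h_w.png

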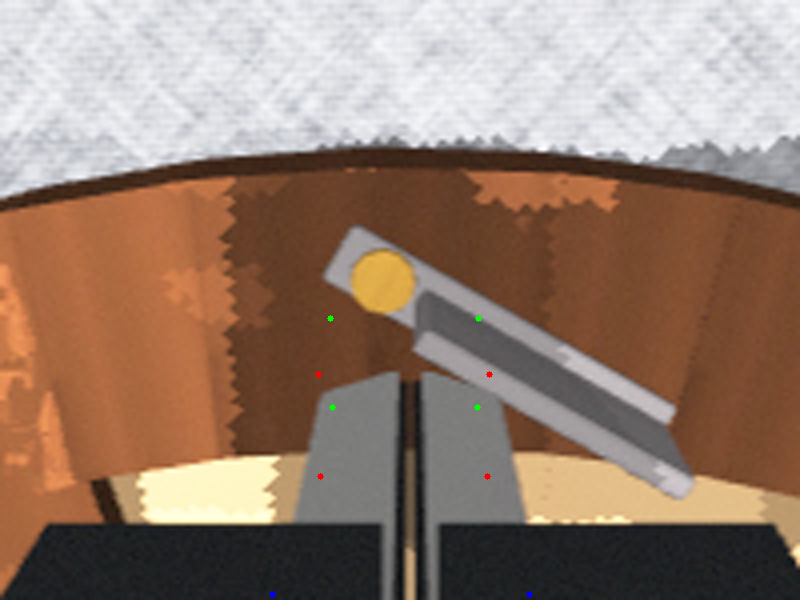

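Fin 1 is turning well, already at roughly 60°, with a push of only about 2 N. I'll carry on.

>>> {"method": "servo_tool", "body": {
  "targets": "0 0.01 -0.0005 0 0 0 0.0035;0 0.0204 -0.001 0 0 0 0.0073;0 0.034 -0.0005 0 0 0 0.012;0 0.048 0 0 0 0 0.0165;0 0.0627 0.0006 0 0 0 0.0211;0 0.077 0.0018 0 0 0 0.0258;0 0.091 0.003 0 0 0 0.0304;0 0.105 0.0043 0 0 0 0.035;0 0.119 0.006 0 0 0 0.0397;0 0.133 0.008 0 0 0 0.0443;0 0.147 0.0099 0 0 0 0.0489;0 0.147 0.0099 0 0 0 0.0489"
}}

```text
time: 13.15
tool_pos: [0.6161, 0.1693, 0.0031]
ee_rot: [-3.141, -0.001, -0.986]
wrist_force: [0.2, 0.1, 0.2]
width: 0.0005
```

```bash
python3 look.py wrist i_w; python3 plan.py .243,16,.003 .243,13.5,.003 .243,11,.003 .243,8.5,.003
```

```text
t 13.2 p [0.6159 0.1696 0.0031] r 243.4 a 18.62 tool-angle a 18.56 tilt 0.04 F [-0.1 -0.6  1.5] w 0.0002
tcp px [279.80159747 241.51681531]
t 13.2 p [0.6159 0.1696 0.0031] r 243.4 a 18.62 tool-angle a 18.56 tilt 0.04 F [-0.1 -0.6  1.5] w 0.0002
16.0 [0.0444 0.0024 0.0005] [-0.0001 -0.0002  0.0142]
13.5 [0.0867 0.0052 0.0005] [-0.0001 -0.0002  0.0281]
11.0 [0.1288 0.0099 0.0006] [-0.0001 -0.0002  0.042 ]
8.5 [0.1707 0.0163 0.0006] [-0.0001 -0.0002  0.0559]
```

View pics/i_w.png

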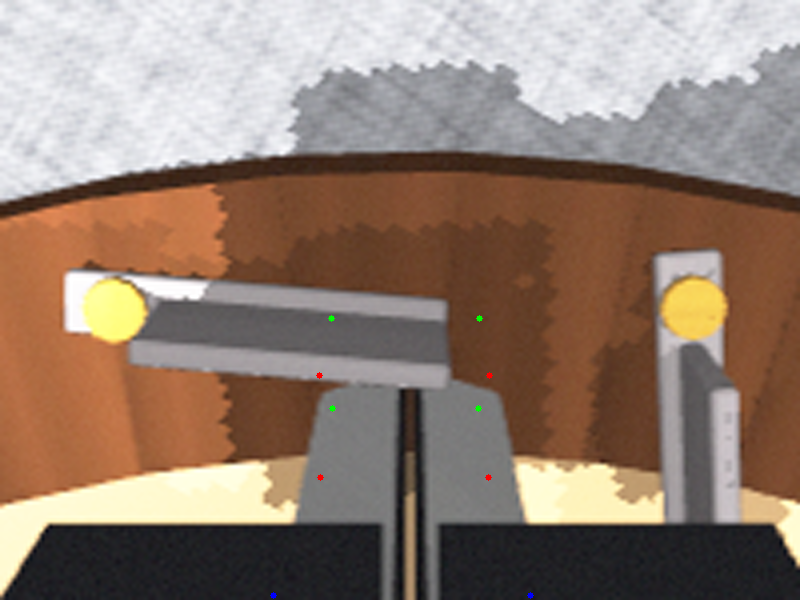

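Wing 1 lies along the rail at about 75°. On to wing 2.

>>> {"method": "servo_tool", "body": {
  "targets": "0 0.015 0.0008 0 0 0 0.0047;0 0.03 0.0016 0 0 0 0.0095;0 0.0444 0.0024 0 0 0 0.0142;0 0.0585 0.0033 0 0 0 0.0188;0 0.0725 0.0042 0 0 0 0.0235;0 0.0867 0.0052 0 0 0 0.0281;0 0.1 0.0066 0 0 0 0.0325;0 0.11 0.0077 0 0 0 0.0358;0 0.12 0.0088 0 0 0 0.039;0 0.13 0.01 0 0 0 0.0423;0 0.14 0.0115 0 0 0 0.0457;0 0.15 0.013 0 0 0 0.049"
}}

```text
time: 14.2
tool_pos: [0.6335, 0.1379, 0.0034]
ee_rot: [-3.141, 0.001, -1.138]
wrist_force: [-1.3, 2.2, 1.6]
width: 0.0007
```

```bash
python3 plan.py .243,8.5,.003 .243,6,.003 .243,3.5,.003 .243,1,.003 .243,-1,.003
```

```text
t 14.2 p [0.6335 0.1379 0.0034] r 243.1 a 10.05 tool-angle a 9.76 tilt 0.07 F [-1.3  2.2  1.6] w 0.0007
8.5 [0.0263 0.0008 0.0014] [-0.0002  0.0003  0.007 ]
6.0 [0.0687 0.0027 0.0014] [-0.0002  0.0003  0.0209]
3.5 [0.1109 0.0064 0.0013] [-0.0002  0.0003  0.0348]
1.0 [0.1529 0.0119 0.0013] [-0.0002  0.0003  0.0486]
-1.0 [0.1864 0.0177 0.0012] [-0.0002  0.0003  0.0598]
```

>>> {"method": "servo_tool", "body": {
  "targets": "0 0.013 0.0004 0 0 0 0.0035;0 0.0263 0.0008 0 0 0 0.007;0 0.0405 0.0013 0 0 0 0.0116;0 0.0545 0.002 0 0 0 0.0163;0 0.0687 0.0027 0 0 0 0.0209;0 0.0828 0.0038 0 0 0 0.0255;0 0.0969 0.005 0 0 0 0.0301;0 0.1109 0.0064 0 0 0 0.0348;0 0.125 0.0081 0 0 0 0.0394;0 0.139 0.01 0 0 0 0.044;0 0.1529 0.0119 0 0 0 0.0486;0 0.1529 0.0119 0 0 0 0.0486"
}}

```text
time: 15.2
tool_pos: [0.6472, 0.1002, 0.0031]
ee_rot: [-3.141, -0.001, -1.292]
wrist_force: [-0.7, -0.2, -0.7]
width: 0.0007
```

```bash
python3 look.py wrist j_w; python3 plan.py .243,-1.5,.003 .243,-4,.003 .243,-6.5,.003 .243,-9,.003
```

```text
t 15.25 p [0.6471 0.1004 0.0031] r 242.8 a 0.65 tool-angle a 0.99 tilt 0.04 F [-0.8  0.   0.4] w 0.0003
tcp px [280.02186098 241.85801362]
t 15.25 p [0.6471 0.1004 0.0031] r 242.8 a 0.65 tool-angle a 0.99 tilt 0.04 F [-0.8  0.   0.4] w 0.0003
-1.5 [0.0365 0.0002 0.0003] [-0.0001 -0.0002  0.0138]
-4.0 [0.0788 0.003  0.0003] [-0.0001 -0.0002  0.0277]
-6.5 [0.1209 0.0076 0.0004] [-0.0001 -0.0002  0.0416]
-9.0 [0.1629 0.014  0.0004] [-0.0001 -0.0002  0.0555]
```

View pics/j_w.png

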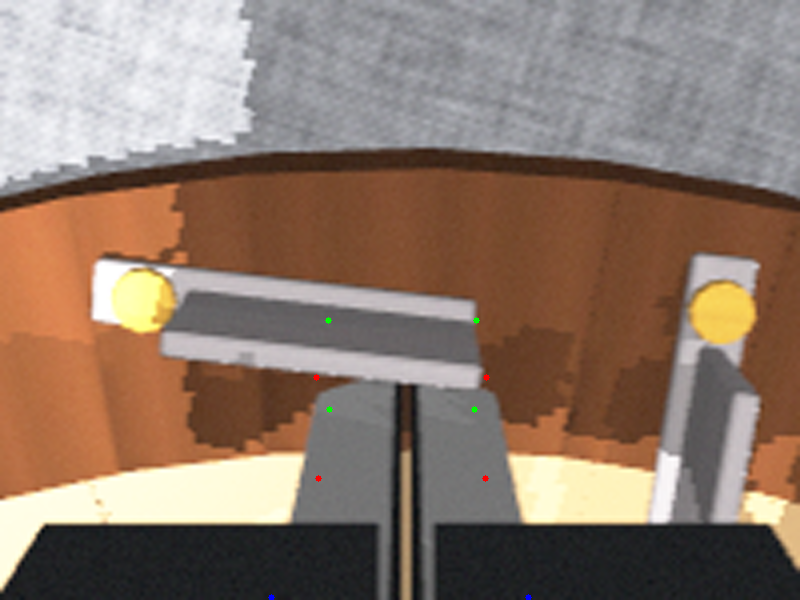

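Wing 2 is round as well, in the same position as wing 1. On to wing 3.

>>> {"method": "servo_tool", "body": {
  "targets": "0 0.013 0 0 0 0 0.0047;0 0.025 0 0 0 0 0.0095;0 0.0365 0.0002 0 0 0 0.0138;0 0.0506 0.001 0 0 0 0.0184;0 0.0647 0.002 0 0 0 0.023;0 0.0788 0.003 0 0 0 0.0277;0 0.09 0.004 0 0 0 0.0315;0 0.1 0.0053 0 0 0 0.0348;0 0.11 0.0065 0 0 0 0.038;0 0.1209 0.0076 0 0 0 0.0416;0 0.131 0.009 0 0 0 0.045;0 0.141 0.0105 0 0 0 0.0483"
}}

```text
time: 16.25
tool_pos: [0.6541, 0.0673, 0.0032]
ee_rot: [-3.141, 0.002, -1.443]
wrist_force: [-0.6, 2.6, 1.0]
width: 0.0007
```

```bash
python3 plan.py .243,-11,.003 .243,-13.5,.003 .243,-16,.003 .243,-18.5,.003
```

```text
t 16.25 p [0.6541 0.0673 0.0032] r 243.0 a -7.34 tool-angle a -7.70 tilt 0.10 F [-0.6  2.6  1. ] w 0.0007
-11.0 [0.0621 0.0014 0.0005] [-0.0001  0.0006  0.0183]
-13.5 [0.1044 0.0048 0.0004] [-0.0001  0.0006  0.0322]
-16.0 [0.1465 0.01   0.0004] [-0.0001  0.0006  0.0461]
-18.5 [0.1883 0.017  0.0003] [-0.      0.0006  0.06  ]
```

>>> {"method": "servo_tool", "body": {
  "targets": "0 0.014 0.0003 0 0 0 0.004;0 0.03 0.0006 0 0 0 0.0085;0 0.046 0.001 0 0 0 0.0135;0 0.0621 0.0014 0 0 0 0.0183;0 0.0762 0.0025 0 0 0 0.0229;0 0.0903 0.0036 0 0 0 0.0275;0 0.1044 0.0048 0 0 0 0.0322;0 0.1185 0.0065 0 0 0 0.0368;0 0.1325 0.0082 0 0 0 0.0415;0 0.1465 0.01 0 0 0 0.0461;0 0.1605 0.0123 0 0 0 0.0507;0 0.1605 0.0123 0 0 0 0.0507"
}}

```text
time: 17.25
tool_pos: [0.6562, 0.0253, 0.003]
ee_rot: [-3.141, -0.001, -1.603]
wrist_force: [-0.1, -1.3, -0.5]
width: 0.0004
```

```bash
python3 look.py wrist k_w; python3 plan.py .243,-19.5,.003 .243,-22,.003 .243,-24.5,.003 .243,-27,.003
```

```text
t 17.3 p [0.6562 0.0256 0.003 ] r 243.1 a -17.20 tool-angle a -16.84 tilt 0.04 F [-1.2 -0.9  0.2] w 0.0004
tcp px [280.34289022 242.12541591]
t 17.3 p [0.6562 0.0256 0.003 ] r 243.1 a -17.20 tool-angle a -16.84 tilt 0.04 F [-1.2 -0.9  0.2] w 0.0004
-19.5 [0.039  0.0014 0.0002] [-0.0001 -0.0002  0.0148]
-22.0 [0.0813 0.0043 0.0002] [-0.0001 -0.0002  0.0287]
-24.5 [0.1235 0.009  0.0002] [-0.0001 -0.0002  0.0426]
-27.0 [0.1654 0.0156 0.0003] [-0.0001 -0.0002  0.0565]
```

View pics/k_w.png

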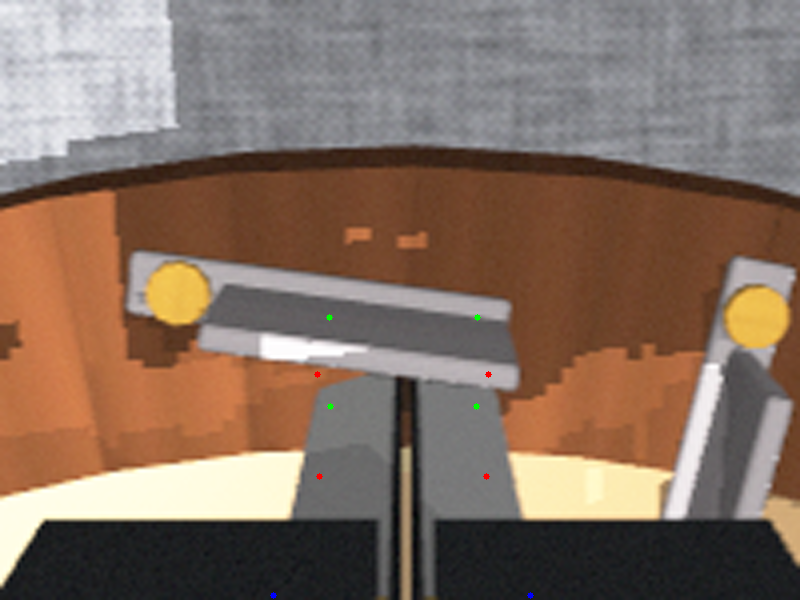

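Wing 3 is turned. Now wing 4.

>>> {"method": "servo_tool", "body": {
  "targets": "0 0.013 0.0005 0 0 0 0.0049;0 0.026 0.001 0 0 0 0.0098;0 0.039 0.0014 0 0 0 0.0148;0 0.0531 0.0024 0 0 0 0.0194;0 0.0672 0.0034 0 0 0 0.024;0 0.0813 0.0043 0 0 0 0.0287;0 0.093 0.0056 0 0 0 0.0325;0 0.103 0.0067 0 0 0 0.0358;0 0.113 0.0079 0 0 0 0.0392;0 0.1235 0.009 0 0 0 0.0426;0 0.134 0.0107 0 0 0 0.046;0 0.144 0.0123 0 0 0 0.0494"
}}

```text
time: 18.3
tool_pos: [0.652, -0.0097, 0.0031]
ee_rot: [-3.141, 0.0, -1.758]
wrist_force: [-0.4, 0.8, 0.6]
width: 0.0002
```

```bash
python3 plan.py .243,-29,.003 .243,-32,.003 .243,-35,.003 .243,-38,.003
```

```text
t 18.3 p [ 0.652  -0.0097  0.0031] r 242.8 a -25.59 tool-angle a -25.74 tilt 0.01 F [-0.4  0.8  0.6] w 0.0002
-29.0 [0.0578 0.0008 0.0002] [-0.0001  0.      0.0181]
-32.0 [0.1085 0.005  0.0002] [-0.      0.      0.0348]
-35.0 [0.159  0.0119 0.0002] [-0.      0.      0.0514]
-38.0 [2.09e-01 2.14e-02 2.00e-04] [-0.      0.      0.0681]
```

>>> {"method": "servo_tool", "body": {
  "targets": "0 0.014 0.0002 0 0 0 0.0045;0 0.028 0.0004 0 0 0 0.009;0 0.043 0.0006 0 0 0 0.0135;0 0.0578 0.0008 0 0 0 0.0181;0 0.0747 0.0022 0 0 0 0.0237;0 0.0916 0.0036 0 0 0 0.0292;0 0.1085 0.005 0 0 0 0.0348;0 0.1253 0.0073 0 0 0 0.0403;0 0.1421 0.0096 0 0 0 0.0459;0 0.159 0.0119 0 0 0 0.0514;0 0.1757 0.015 0 0 0 0.057;0 0.1757 0.015 0 0 0 0.057"
}}

```text
time: 19.3
tool_pos: [0.6397, -0.0533, 0.0029]
ee_rot: [3.142, -0.001, -1.938]
wrist_force: [0.6, 0.5, 1.1]
width: 0.0006
```

```bash
python3 look.py wrist l_w; python3 plan.py .243,-37.5,.003 .241,-39,.003 .238,-39.5,.003
```

```text
t 19.35 p [ 0.6399 -0.0529  0.003 ] r 243.0 a -36.18 tool-angle a -36.00 tilt 0.04 F [-1.1 -0.2  0.3] w 0.0007
tcp px [280.76314386 242.29593983]
t 19.35 p [ 0.6399 -0.0529  0.003 ] r 243.0 a -36.18 tool-angle a -36.00 tilt 0.04 F [-1.1 -0.2  0.3] w 0.0007
-37.5 [ 0.0224  0.0004 -0.    ] [-0.     -0.0002  0.0083]
-39.0 [ 0.0474  0.0094 -0.    ] [-0.     -0.0002  0.0167]
-39.5 [ 0.0551  0.0218 -0.    ] [-0.     -0.0002  0.0195]
```

View pics/l_w.png

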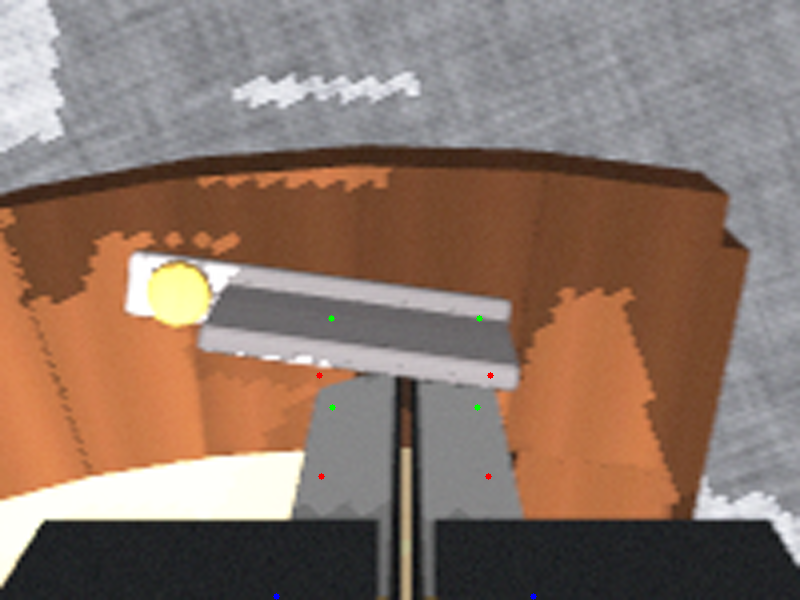

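Wing 4 is round as well. I'll go a little further along the rail, draw 5 mm inward, then rise straight up and come away.

>>> {"method": "servo_tool", "body": {
  "targets": "0 0.0224 0.0006 0 0 0 0.0083;0 0.0474 0.0094 0 0 0 0.0167;0 0.0551 0.0218 0 0 0 0.0195;0 0.0551 0.0218 -0.01 0 0 0.0195;0 0.0551 0.0218 -0.05 0 0 0.0195;0 0.0551 0.0218 -0.12 0 0 0.0195;0 0.0551 0.0218 -0.2 0 0 0.0195;0 0.0551 0.0218 -0.3 0 0 0.0195;0 0.0551 0.0218 -0.42 0 0 0.0195;0 0.0551 0.0218 -0.55 0 0 0.0195;0 0.0551 0.0218 -0.65 0 0 0.0195;0 0.0551 0.0218 -0.65 0 0 0.0195"
}}

```text
time: 20.35
tool_pos: [0.6339, -0.0633, 0.1749]
ee_rot: [-3.127, 0.004, -1.997]
wrist_force: [-0.0, -0.3, 0.7]
width: 0.0006
```

>>> {"method": "servo_tool", "body": {
  "targets": "0 0.05 0.05 -0.02 0 0 0;0 0.1 0.12 -0.02 0 0 0;0 0.2 0.22 -0.02 0 0 0;0 0.3 0.34 -0.02 0 0 0;0 0.4 0.46 -0.02 0 0 0;0 0.5 0.58 -0.02 0 0 0;0 0.6 0.7 -0.02 0 0 0;0 0.7 0.82 -0.02 0 0 0;0 0.8 0.94 -0.02 0 0 0;0 0.85 0.98 -0.02 0 0 0;0 0.85 0.98 -0.02 0 0 0;0 0.85 0.98 -0.02 0 0 0"
}}

```text
time: 21.35
tool_pos: [0.3192, -0.1551, 0.1708]
ee_rot: [-3.14, 0.0, -1.999]
wrist_force: [0.2, -1.3, -0.4]
width: 0.0009
```

Run:
```python
from plan import *
from bench import vision
state();d0=pickle.load(open("s0.pkl","rb"))
for n,b in(("top",(170,150,370,290)),("side",(220,160,345,320))):
    s=vision.snapshot(n)
    for c,a in yellow(s,b):print(n,c.round(1),a,ray(s,c,.028).round(4))
    x,y=(120,125) if n=="top" else (190,110)
    cv2.imwrite(f"pics/m_{n}.png",cv2.resize(s["image"][y:y+210,x:x+290 if n=="top" else x+200,::-1],None,fx=2.7,fy=2.7,interpolation=cv2.INTER_CUBIC))
    if n=="top": cv2.imwrite("pics/m_z.png",cv2.resize(s["image"][150:290,170:370,::-1],None,fx=4,fy=4,interpolation=cv2.INTER_CUBIC))
state()
```

```text
t 21.35 p [ 0.3192 -0.1551  0.1708] r 212.0 a -131.37 tool-angle a -39.55 tilt 0.11 F [ 0.2 -1.3 -0.4] w 0.0009
top [281.3 171. ] 18 [[0.6734 0.0595]]
top [320.3 174.5] 14 [[ 0.6673 -0.0271]]
top [243.  179.7] 13 [[0.6518 0.1441]]
top [209.7 200.2] 13 [[0.6042 0.2158]]
top [227.3 254.7] 250 [[0.4857 0.1721]]
side [262.3 185.1] 9 [[ 0.6688 -0.0271]]
side [244.4 209.9] 11 [[0.6751 0.0592]]
side [236. 241.] 9 [[0.6534 0.1445]]
side [301.9 278.7] 238 [[0.4851 0.1748]]
side [240.6 274.7] 7 [[0.6062 0.2159]]
side [243.  274.5] 2 [[0.6018 0.2135]]
t 21.45 p [ 0.32   -0.1548  0.1705] r 211.3 a -131.22 tool-angle a -39.41 tilt 0.04 F [-0.1  0.4  0.1] w 0.0005
```

View pics/m_z.png

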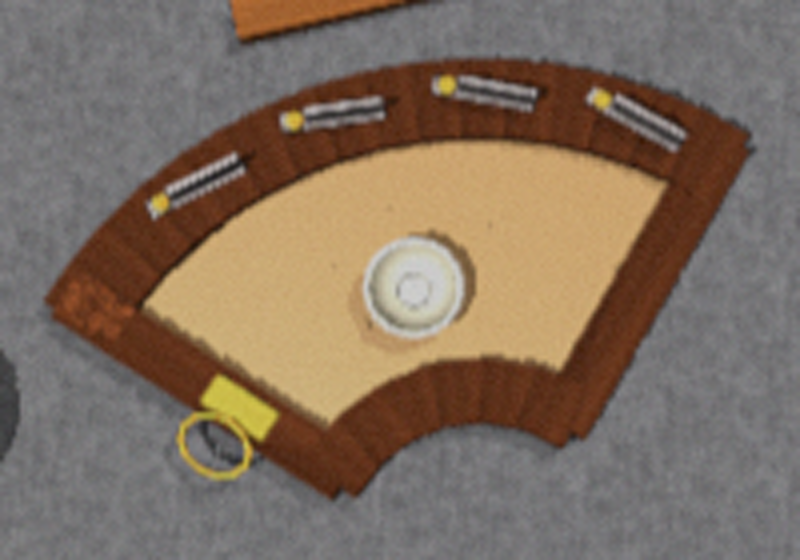

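View pics/m_side.png

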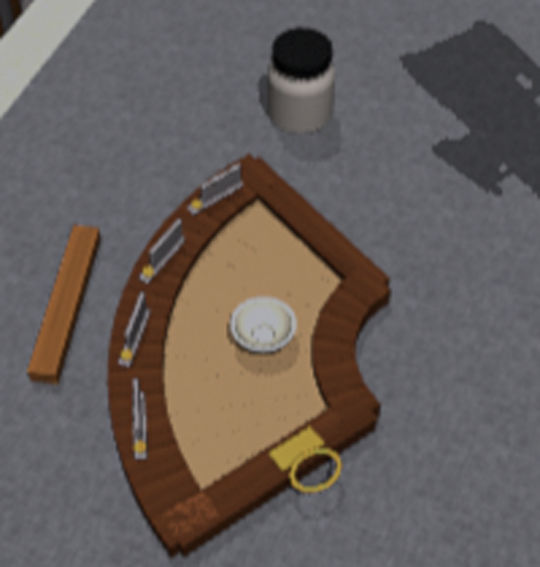

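All four buttons lie along the rail, clear of the board. The frame, ring plate, dish and bar have not moved by more than measurement noise. Handing in.

```bash
python3 -c "
from bench import robot;print(robot.close_job())"
```

```text
the job is handed in; nothing more can be done
None
```

All four wing buttons now lie along the long rail, clear of the board, and I handed the job in at about 21.5 s of the 43 s allowed. I swept them in order from the ring end with the fingers shut, then rose and moved away. `close_job()` gave no verdict.

- **Button angles:** by eye in the last top and side pictures, each button lies along the rail. I estimated button 1 at about 75° (1.3 rad) from the wrist picture, and buttons 2–4 came to rest in the same way. I did not compute the angles from measured points.
- **Forces:** the largest wrist force I read was about 3 N, and I only read it at the end of each move.
- **Frame:** screw and ring-plate positions agreed with the start to within about 2 mm, so the frame shows no measurable shift.
- **Bystanders:** I checked the dish, paperweight and jar only by eye, and they looked undisturbed. I did not measure the bowl, which is almost out of the final close-ups; the arm never came near it.

**What disagreed:** the first sweep, past button 1 with the TCP at 34 mm, touched nothing. The side and wrist pictures showed the real fingertips ending about 30 mm short of the stated TCP. I lifted, measured this with the tool turned towards the side camera, and repeated the sweep with the TCP at 3 mm, so the tips ran at about 33 mm.

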